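# Draw up the turnbuckle of the mirror-shell painting jig

## Task

Two like panel jigs stand on the paint-booth bench, and one of them has a wing-mirror shell lying loose between its jaws. Clamp that shell: swing the ball-ended lever of that jig's turnbuckle up and over towards the shell side, all the way to its stop, so that both jaws draw in and grip the shell, then let go. Leave the lever of the empty jig where it is, and keep the shell on its rubber supports.

Things in the scene. Friction and masses are not known exactly. Their poses are not given: they have to be found in the camera images.
- jig_sleeve (a joint): turn (rad) of the turnbuckle's middle body, a steel sleeve 124 mm long, on the jig with the shell. 0 = open, lever leaning 65 deg from upright to the robot's side; 1.75 = hard stop, lever 35 deg past upright towards the shell. Starts at 0 to 0.3. Draws each jaw in 6 mm per rad; the springy pads (6 N) meet the shell near 1.3. Stiff: about 2 to 3 N at the ball; stays where left.
- jig_ball (a point): centre of the 28 mm black ball on that turnbuckle's lever (9 mm rod). z axis: outward along the lever; y: along the sleeve, level. The turning axis is 100 mm away along -z, 60 mm above the bench. Turning is positive about y: the ball goes from 100-127 mm height up to 160, ends at 142. Jaw plates: 115 mm to each side along y, 78 mm high, so it can be pinched from above along y and turn in the grip.
- shell_mid (a point): centre, half-way up, of the dark grey wing-mirror shell: a dome 110 mm wide, 194 mm long (y axis, along the sleeve), 55 mm high, 0.25 kg, flat underside. It lies loose on two rubber supports 32 mm above the bench, 100 mm beyond the turnbuckle's axis, with 3 to 11 mm of air to the pad at each end.
- spare_ball (a point): centre of the like 28 mm ball on the lever of the other, empty jig, identical in size; axes as for jig_ball. To be left alone.

How it is judged:
At the end, for the whole second after the job is handed in: The jig's turnbuckle is turned to within 0.2 rad (11 degrees) of its stop and at rest, the shell lies between the pads within 15 mm of where it started and within 10 degrees of level, and the empty jig's lever ball is within 20 mm of where it started (value of joint jig_sleeve above 1.55 rad and velocity of joint jig_sleeve between -0.1 and 0.1 rad/s and distance of shell_mid from where it was at the start of the episode below 0.015 m and angle between shell_mid's own z axis and vertical below 0.17 rad and distance of spare_ball from where it was at the start of the episode below 0.02 m); the robot touches nothing.
It fails at once if the empty jig's lever is moved (its ball by more than 20 mm) (distance of spare_ball from where it was at the start of the episode above 0.02 m).
It fails at once if the shell is knocked or lifted off its supports (moved more than 30 mm) (distance of shell_mid from where it was at the start of the episode above 0.03 m).
It also fails if it takes over 34 s, if anything falls off the work surface, if the arm or the gripper's body presses on something with over 40 N, if the wrist force passes 120 N, or if a joint passes its speed limit or range.

## Robot

A 7-joint arm with a two-finger parallel gripper is mounted at the origin on the work surface. World frame = base frame: x ahead of the robot, y to its left, z up, the work surface at z = 0. Lengths are in m, angles in rad, forces in N, time in s.
With the tool pointing down it reaches from about 0.4 to 0.85 m from the base axis. Payload 10.4 kg.
Tool frame: the origin (TCP) lies at the very end of the fingers, on their centre line; the grasp point (between the pads) lies 19 mm behind it; x points along the fingers, y is the direction in which the jaws open and shut, and the axes are right-handed (so a half turn about x gives the same grasp; the last joint's range is limited). The gripper opens to 85 mm and grips with 20 to 120 N. Pads are 22 mm wide; open, the fingers measure 114 mm over their backs; the gripper's body (76 mm by 85 mm) begins 54 mm behind the grasp point. The pads swing forward as they close: fully open they stand 13 mm farther back than shut.
Start: joints at [1.151, 0.332, -0.065, 1.46, 0.022, 1.35, -0.088], TCP at [0.242, -0.576, 0.231] pointing down, gripper open.
Joint ranges: [-2.6, 2.6], [-0.5, 2.12], [-1.47, 1.34], [0.16, 2.42], [-1.27, 4.41], [0.06, 2.06], [-2.6, 2.6]. Speed limits (rad/s): [2.22, 2.22, 2.79, 2.79, 3.14, 3.14, 3.14].

## Interface

Orientations are given as a unit quaternion [x, y, z, w].
In Python, from workcell import monitor, camera, ticket, regions_of gives the robot as it stands.
- The arm moves only by the tool step_arm, never from a script. Its argument "increments" is a list of rows, each a list of 5 numbers: the finger opening in m, from 0 to 0.0854, then the shift along the world's x, y, z in m, then the turn about the world's z in rad. A call has 1 to 12 rows; each row shifts and turns the commanded pose from where the row before left it; what a row does not reach is not made up. A row lasts 1/12 s, in which the tool goes at most 41.7 mm and 7.16 degrees, less where a joint would pass 70% of its speed; a pose out of reach is approached as far as the arm can. A call with a gripper value outside its range is refused whole. The fingers move at their own pace and stop on an object; "force" is the grip in N (left out, the last holds). Time passes only in rows, so rows that do not move let the fingers close. It gives the time, the measured TCP pose, the force and the opening at its end, in the units of the state.
- monitor.get_obs(): the state, without advancing time (a new reading comes with each control period).
- camera(name): name is "side" or "top" or "wrist"; returns a dict with "color" (384x512x3 uint8, red, green, blue), "range_z" (384x512 float32, m along the optical axis (not along the pixel's ray), 0 where there is no reading), "fx", "fy", "cx", "cy" (pixels), "cam_to_world" (4x4, takes a point from camera to world coordinates). Camera axes: x right, y up, looking along -z (the intrinsics and any distortion apply to the point x, -y, -z); pixel columns grow to the right and rows downward; lengths in m; the calibration is good to about 2 mm. A picture is of the moment at which its call begins.
- ticket.hand_in(): hands the job in, once; it reports no verdict.
Trained networks look in a picture, given as the dict that the camera call returned (one of the last four; its "shot" number tells which), for a name from the list of things; names that differ only in an ending like _2 or _b are one class to them, and where a whole thing is asked for, a point or a joint stands for the part that bears it (a point fixed in the world has none). Each returns a list of dicts, best first, with "p" (0 to 1); they miss things now and then, are a little off and sometimes report something else, mostly with a low value. They report only what shows in the picture. A call takes as long as a camera call.
- regions_of(picture, query): "region" (384x512 bool, what is visible of it) and "centre" ([row, column] in pixels, amid what is visible of it).
The state is a dict: "clock": time; "joint_pos": joint angles; "joint_velocities": joint speeds; "tau": joint torques, N m; "position": TCP position; "ee_rot": TCP orientation; "ft_force": force on the tool from outside, world axes, zero at the start; "torque": the same for the moment, N m; "grip_width": opening from 0.0 (shut) to 1.0 (fully open).
Only numpy, scipy, OpenCV 4.12 (cv2) and the standard library are available. Lean on these libraries where they do the work, as an engineer would, in place of code of your own. Each camera call takes 0.05 s, during which the arm holds its last target. There are 200 camera calls.

## Working session

There is one attempt and no reset: what is moved stays moved. The work goes in short steps, Python scripts to look and compute and a tool call to move; the robot and the scene stay as the last step left them, time stands still between calls to the robot, and variables do not carry over. Pictures are saved under pics/ and viewed, about 8 in all and at most 12, crops included, and the job is handed in when it is done.

Besides the shell and the picture viewer there is one more tool, called as name([rows], argument=value, ...), one row to a line, values as JSON. step_arm: Moves the arm, as the interface text tells. Its arguments: {"type":"object","properties":{"increments":{"type":"array"},"force":{"type":"number"}},"required":["increments"]}

```bash
mkdir -p pics
cat > h.py <<'E'
import numpy as np, cv2
from workcell import monitor, camera, ticket, regions_of
def pts(p,mask):
    r,c=np.nonzero(mask&(p["range_z"]>0)); z=p["range_z"][r,c]
    P=np.stack([(c-p["cx"])/p["fx"]*z,-(r-p["cy"])/p["fy"]*z,-z,np.ones_like(z)])
    return (p["cam_to_world"]@P)[:3].T
def save(p,n): cv2.imwrite("pics/"+n,cv2.cvtColor(p["color"],cv2.COLOR_RGB2BGR))
E
python3 - <<'E'
from h import *
ims=[]
for cam in ["top","side"]:
    p=camera(cam); ims.append(p["color"])
    print(cam,p["cam_to_world"][:3,3].round(2))
    for q in ["jig_ball","shell_mid","spare_ball","jig_sleeve"]:
        for d in regions_of(p,q)[:3]:
            w=pts(p,d["region"])
            print(q,round(d["p"],2),np.round(d["centre"]),d["region"].sum(),np.median(w,0).round(3),w.min(0).round(3),w.max(0).round(3))
im=np.hstack(ims);im=cv2.resize(np.vstack(ims),None,fx=.78,fy=.78)
cv2.imwrite("pics/a.png",im[:,:,::-1])
o=monitor.get_obs();print(o["clock"],o["position"],o["ee_rot"])
E
```

```text
top [ 0.49 -0.    0.98]
jig_ball 0.58 [213. 370.] 1045 [ 0.546 -0.213  0.07 ] [ 0.453 -0.278  0.   ] [ 0.569 -0.155  0.128]
shell_mid 0.82 [167. 366.] 4437 [ 0.643 -0.214  0.081] [ 0.592 -0.333  0.008] [ 0.711 -0.124  0.092]
jig_sleeve 0.66 [217. 371.] 1145 [ 0.544 -0.214  0.07 ] [ 0.453 -0.286 -0.003] [ 0.574 -0.153  0.128]
side [ 0.38 -0.68  0.86]
jig_ball 0.71 [294. 266.] 1299 [ 0.54  -0.218  0.07 ] [ 0.45  -0.283 -0.   ] [ 0.577 -0.13   0.127]
shell_mid 0.6 [287. 315.] 4587 [ 0.634 -0.246  0.081] [ 0.588 -0.326  0.01 ] [ 0.7   -0.125  0.091]
spare_ball 0.85 [150. 223.] 591 [0.574 0.213 0.071] [0.484 0.151 0.   ] [0.607 0.346 0.127]
jig_sleeve 0.78 [294. 264.] 1134 [ 0.541 -0.218  0.071] [ 0.45  -0.28  -0.003] [ 0.576 -0.13   0.127]
0.5 [ 0.24154837 -0.57645464  0.23130624] [ 0.6932365   0.1393517  -0.69323506  0.13938943]
```

View pics/a.png

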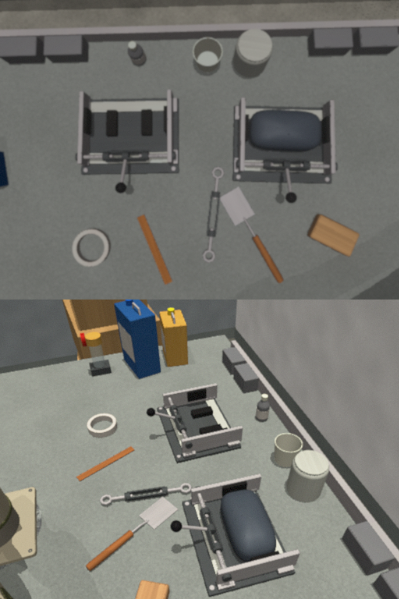

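The two jigs show up clearly. The loaded jig is on the right in the top view, with its ball near (205,290) in the viewed picture. The empty one is on the left, with its ball near (187,121). Next I'll fit the ball and the axis.

Run:
```python
from h import *
from scipy.optimize import least_squares
for cam in ["top","side"]:
    p=camera(cam); d=regions_of(p,"jig_ball")
    w=pts(p,cv2.dilate(d[0]["region"].astype(np.uint8),np.ones((5,5)))>0)
    b=w[(w[:,2]>.095)]; top=b[:,0]<b[:,0].min()+.032
    b=b[top]
    f=least_squares(lambda c:np.linalg.norm(b-c,axis=1)-.014,b.mean(0)-[0,0,.008],loss="soft_l1",f_scale=.002)
    print(cam,len(b),f.x.round(4),np.sqrt((f.fun**2).mean()))
    a=pts(p,np.ones((384,512),bool))
    # tall side jaw plates
    m=(a[:,0]>.5)&(a[:,0]<.75)&(a[:,1]>-.4)&(a[:,1]<-.05)&(a[:,2]>.070)&(a[:,2]<.084)
    for s,lo,hi in(("R",-.4,-.32),("L",-.11,-.05)):
        k=a[m&(a[:,1]>lo)&(a[:,1]<hi)]
        if len(k)>20:
            v=cv2.fitLine(k[:,:2].astype(np.float32),cv2.DIST_HUBER,0,.01,.01).ravel();print(s,len(k),v.round(3),np.degrees(np.arctan2(v[1],v[0])).round(1),k.min(0).round(3),k.max(0).round(3))
    k=w[(w[:,0]>.53)&(w[:,2]>.064)&(w[:,2]<.075)]
    v=cv2.fitLine(k[:,:2].astype(np.float32),cv2.DIST_HUBER,0,.01,.01).ravel();print("sleeve",len(k),v.round(3))
    s=pts(p,regions_of(p,"shell_mid")[0]["region"]);s=s[s[:,2]>.05];print("shell",s.mean(0).round(4))
    if cam=="top": cv2.imwrite("pics/b.png",cv2.resize(p["color"][110:290,280:450,::-1],None,fx=3,fy=3))
```

```text
top 180 [ 0.4662 -0.2131  0.1108] 0.001509539992573786
R 780 [ 0.999 -0.033  0.626 -0.338] -1.9 [ 0.526 -0.351  0.07 ] [ 0.723 -0.324  0.083]
L 586 [ 0.998 -0.057  0.632 -0.101] -3.3 [ 0.538 -0.11   0.07 ] [ 0.736 -0.084  0.082]
sleeve 500 [ 0.046  0.999  0.547 -0.217]
shell [ 0.6446 -0.2158  0.0788]
side 196 [ 0.4635 -0.2122  0.1117] 0.0013366023233687555
R 1063 [ 0.999 -0.048  0.616 -0.342] -2.8 [ 0.522 -0.354  0.07 ] [ 0.721 -0.325  0.082]
L 544 [ 0.999 -0.039  0.606 -0.102] -2.2 [ 0.534 -0.11   0.07 ] [ 0.732 -0.082  0.083]
sleeve 575 [ 0.056  0.998  0.543 -0.227]Traceback (most recent call last):
  File "<stdin>", line 19, in <module>
IndexError: list index out of range
```

View pics/b.png

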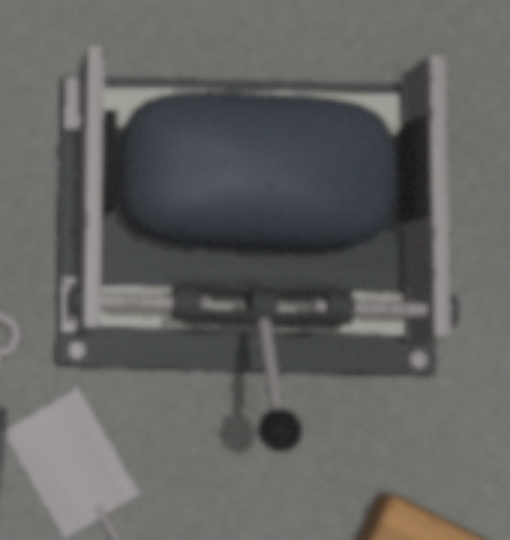

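The ball is near (0.465, −0.213, 0.111), with the turning axis at about x = 0.551 and the jig yawed about −2.7°. The lever has turned about 0.1 rad. The shell looks centred between the pads. I'll move above the ball with the jaws turned along the sleeve.

step_arm([
  [0.07,0.018,0.03,0,-0.04],
  [0.07,0.018,0.03,0,-0.04],
  [0.07,0.018,0.03,0,-0.04],
  [0.07,0.018,0.03,0,-0.04],
  [0.07,0.018,0.03,0,-0.04],
  [0.07,0.018,0.03,0,-0.04],
  [0.07,0.018,0.03,0,-0.04],
  [0.07,0.018,0.03,0,-0.04],
  [0.07,0.018,0.03,0,-0.04],
  [0.07,0.018,0.03,0,-0.04],
  [0.07,0.018,0.03,0,-0.04],
  [0.07,0,0,0,0],
], force=30)

```text
clock: 1.8
position: [0.4433, -0.2396, 0.2318]
ee_rot: [0.708, -0.012, -0.706, -0.013]
ft_force: [0.6, 0.3, 0.8]
grip_width: 0.82
```

Run:
```python
from h import *
from scipy.spatial.transform import Rotation as R
from scipy.optimize import least_squares
o=monitor.get_obs();print(o["clock"],o["position"],o["ft_force"],o["joint_pos"]);print(R.from_quat(o["ee_rot"]).as_matrix().round(3))
p=camera("wrist");save(p,"w1.png")
w=pts(p,np.ones((384,512),bool))
b=w[(np.hypot(w[:,0]-.465,w[:,1]+.213)<.022)&(w[:,2]>.1)&(w[:,2]<.135)]
if len(b)>20:
    f=least_squares(lambda c:np.linalg.norm(b-c,axis=1)-.014,[.465,-.213,.111],loss="soft_l1",f_scale=.002)
    print(len(b),f.x.round(4),np.sqrt((f.fun**2).mean()))
```

```text
1.8 [ 0.44327634 -0.23957654  0.23182577] [0.56033735 0.34133304 0.84343649] [ 0.71692473  0.08276657 -0.32613562  1.76034141  0.02516251  1.30157091
 -1.22213653]
[[ 0.002 -0.036 -0.999]
 [ 0.002 -0.999  0.037]
 [-1.    -0.002 -0.002]]
730 [ 0.4673 -0.2134  0.1107] 0.0013391140796612702
```

View pics/w1.png

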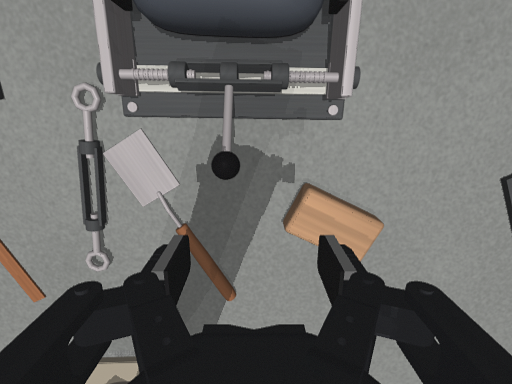

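The wrist view shows the ball at pixel (165,226) with the rod running up to the sleeve. The spatula and wooden block are clear of the path at finger height. Refined ball position: (0.467, −0.213, 0.111). I'll centre over it, descend and close.

step_arm([
  [0.07,0.012,0.013,0,0],
  [0.07,0.0115,0.0135,0,0],
  [0.07,0,0,-0.02,0],
  [0.07,0,0,-0.025,0],
  [0.07,0,0,-0.025,0],
  [0.07,0,0,-0.025,0],
  [0.07,0,0,-0.025,0],
  [0.07,0,0,-0.015,0],
  [0.07,0,0,-0.007,0],
  [0.07,0,0,0,0],
  [0.07,0,0,0,0],
])

```text
clock: 2.77
position: [0.4632, -0.2206, 0.0899]
ee_rot: [0.707, -0.016, -0.707, -0.015]
ft_force: [0.8, 0.3, 1.2]
grip_width: 0.822
```

step_arm([
  [0.015,0,0,0,0],
  [0.015,0,0,0,0],
  [0.015,0,0,0,0],
  [0.015,0,0,0,0],
  [0.015,0,0,0,0],
  [0.015,0,0,0,0],
  [0.015,0,0,0,0],
], force=25)

```text
clock: 3.35
position: [0.4622, -0.2128, 0.0888]
ee_rot: [-0.705, 0.01, 0.709, 0.016]
ft_force: [-8.6, 26.2, 7.9]
grip_width: 0.307
```

The fingers have closed at about 26 mm, so the ball is held. The arm sat 7 mm off in y, which gives a 26 N side load, so I'll shift the command over to relieve it.

step_arm([
  [0.015,0.002,0.004,0,0],
  [0.015,0.002,0.003,0,0],
  [0.015,0,0,0,0],
  [0.015,0,0,0,0],
])

```text
clock: 3.68
position: [0.4635, -0.2124, 0.0888]
ee_rot: [-0.704, 0.015, 0.71, 0.016]
ft_force: [-15.7, 5.8, 7.2]
grip_width: 0.306
```

Run:
```python
from h import *
a=camera("side");b=camera("wrist")
cv2.imwrite("pics/g.png",np.vstack([cv2.resize(a["color"][170:370,180:400],(512,300)),cv2.resize(b["color"][84:],(512,300))])[:,:,::-1])
```

```text
(no output)
```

View pics/g.png

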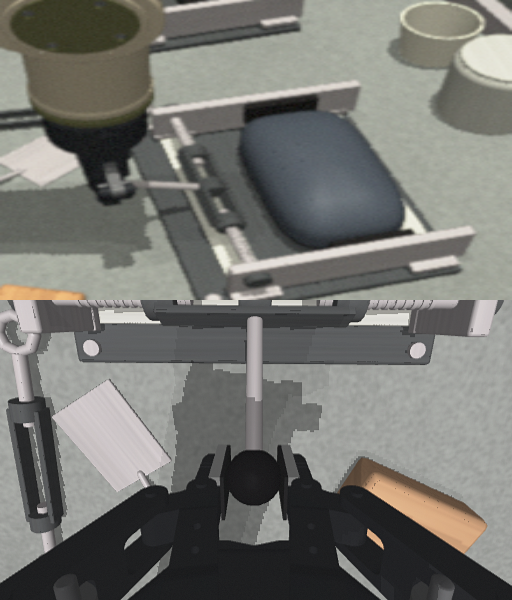

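The ball sits squarely between the pads and the rod is free below. Starting the arc with about 30° of it, then a check.

step_arm([
  [0.015,0.0048,-0.0002,0.0073,0],
  [0.015,0.0054,-0.0002,0.0068,0],
  [0.015,0.006,-0.0003,0.0063,0],
  [0.015,0.0066,-0.0003,0.0058,0],
  [0.015,0.007,-0.0003,0.0052,0],
  [0.015,0.0074,-0.0003,0.0046,0],
  [0.015,0,0,0,0],
  [0.015,0,0,0,0],
])

```text
clock: 4.45
position: [0.5055, -0.2145, 0.1262]
ee_rot: [0.708, -0.015, -0.706, -0.015]
ft_force: [-1.2, 2.2, 4.9]
grip_width: 0.309
```

The ball is following the arc with low forces, so I'll carry on to upright and past it.

step_arm([
  [0.015,0.0078,-0.0003,0.0039,0],
  [0.015,0.0081,-0.0003,0.0032,0],
  [0.015,0.0084,-0.0004,0.0024,0],
  [0.015,0.0086,-0.0004,0.0018,0],
  [0.015,0.0086,-0.0004,0.001,0],
  [0.015,0.0087,-0.0004,0.0002,0],
  [0.015,0.0088,-0.0004,-0.0005,0],
  [0.015,0,0,0,0],
  [0.015,0,0,0,0],
])

```text
clock: 5.2
position: [0.5645, -0.2175, 0.1375]
ee_rot: [0.708, -0.015, -0.706, -0.015]
ft_force: [0.3, -1.1, 2.5]
grip_width: 0.302
```

Run:
```python
from h import *
a=camera("side");b=camera("wrist")
cv2.imwrite("pics/g2.png",np.vstack([cv2.resize(a["color"][170:370,180:400],(512,300)),cv2.resize(b["color"][84:],(512,300))])[:,:,::-1])
```

```text
(no output)
```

View pics/g2.png

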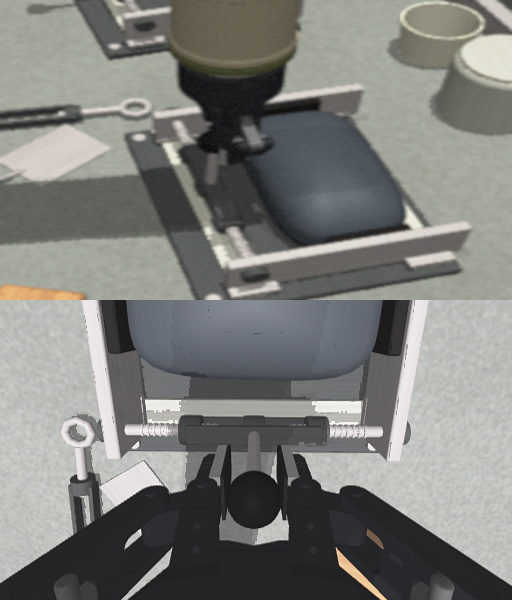

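The lever is just past upright and the shell is undisturbed. Now the last stretch to the stop.

step_arm([
  [0.015,0.0085,-0.0004,-0.0016,0],
  [0.015,0.0084,-0.0004,-0.0024,0],
  [0.015,0.0081,-0.0004,-0.0031,0],
  [0.015,0.0078,-0.0003,-0.0039,0],
  [0.015,0.0075,-0.0003,-0.0046,0],
  [0.015,0.0035,-0.0002,-0.0027,0],
  [0.015,0,0,0,0],
  [0.015,0,0,0,0],
])

```text
clock: 5.97
position: [0.6064, -0.2189, 0.1182]
ee_rot: [-0.706, 0.015, 0.708, 0.015]
ft_force: [0.3, -0.1, 0.1]
grip_width: 0.181
```

The opening dropped to about 15 mm, so the ball has slipped in the grip. I need a look.

Run:
```python
from h import *
o=monitor.get_obs();print(o["clock"],o["position"],o["ft_force"],o["grip_width"])
a=camera("side");b=camera("wrist")
cv2.imwrite("pics/g3.png",np.vstack([cv2.resize(a["color"][170:370,180:400],(512,300)),cv2.resize(b["color"][84:],(512,300))])[:,:,::-1])
o=monitor.get_obs();print(o["clock"],o["position"],o["ft_force"],o["grip_width"])
```

```text
5.9667 [ 0.6064252  -0.21891136  0.11823546] [ 0.26954629 -0.07793438  0.10436191] 0.18147874370225028
6.0667 [ 0.60659081 -0.21918331  0.11892021] [-0.64051354 -0.62452891  1.05421779] 0.17682145627849052
```

View pics/g3.png

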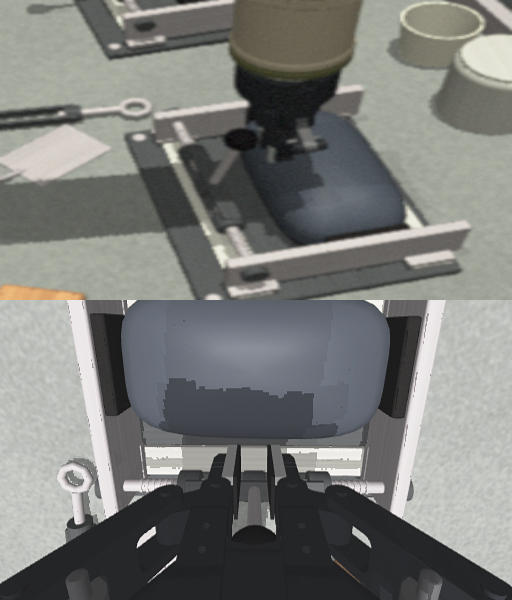

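The pads slid off the ball on the shell side, and the ball now stands behind the fingers, leaning towards the shell. The shell is in place. I'll open and re-locate the ball, then regrip harder and better centred.

step_arm([
  [0.07,0,0,0.004,0],
  [0.07,0,0,0.004,0],
  [0.07,0,0,0,0],
  [0.07,0,0,0,0],
  [0.07,0,0,0,0],
], force=70)

```text
clock: 6.48
position: [0.607, -0.2192, 0.1272]
ee_rot: [0.707, -0.015, -0.707, -0.015]
ft_force: [-0.7, -0.1, -0.7]
grip_width: 0.818
```

Run:
```python
from h import *
from scipy.optimize import least_squares
o=monitor.get_obs();print(o["clock"],o["position"],o["grip_width"])
for cam in ["wrist","side","top"]:
    p=camera(cam);w=pts(p,p["color"].max(2)<90)
    b=w[(w[:,0]>.545)&(w[:,0]<.62)&(abs(w[:,1]+.218)<.02)&(w[:,2]>.135)&(w[:,2]<.176)]
    print(cam,len(b))
    if len(b)>15:
        f=least_squares(lambda c:np.linalg.norm(b-c,axis=1)-.014,np.median(b,0)-[0,0,.008],loss="soft_l1",f_scale=.002)
        print(b.min(0).round(3),b.max(0).round(3),f.x.round(4),np.sqrt((f.fun**2).mean()), np.hypot(f.x[0]-.553,f.x[2]-.06))
    if cam=="wrist": save(p,"w4.png")
```

```text
6.4833 [ 0.60704071 -0.21921401  0.12720394] 0.8177229797351268
wrist 1188
[ 0.58  -0.233  0.148] [ 0.591 -0.206  0.167] [ 0.5762 -0.2192  0.1569] 0.0004891198774954847 0.09962954280578196
side 187
[ 0.559 -0.233  0.137] [ 0.585 -0.205  0.173] [ 0.5727 -0.218   0.1574] 0.001104933229827939 0.0994137396788932
top 177
[ 0.562 -0.231  0.156] [ 0.589 -0.204  0.172] [ 0.5756 -0.2186  0.1567] 0.0009528821040384447 0.09932073847245035
```

View pics/w4.png

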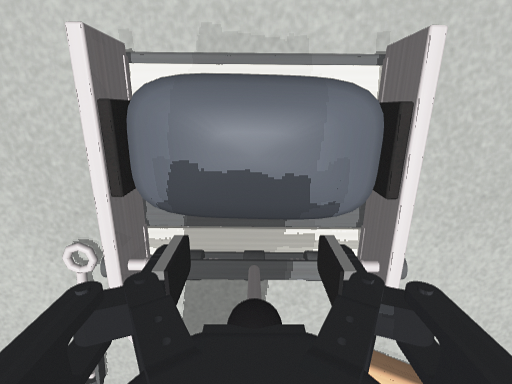

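Three views agree: the ball is at (0.5755, −0.219, 0.157), a turn of about 1.36 rad. That is right where the pads meet the shell and the load rises. I'll bring the open fingers back around it and grip at 80 N.

step_arm([
  [0.07,-0.008,0,0.005,0],
  [0.07,-0.012,0,0.004,0],
  [0.07,-0.0115,0,0,0],
  [0.07,0,0,0,0],
  [0.07,0,0,0,0],
])

```text
clock: 7.05
position: [0.5752, -0.2195, 0.1365]
ee_rot: [0.707, -0.016, -0.707, -0.015]
ft_force: [-0.8, 0.7, 0.5]
grip_width: 0.82
```

step_arm([
  [0.015,0,0,0,0],
  [0.015,0,0,0,0],
  [0.015,0,0,0,0],
  [0.015,0,0,0,0],
  [0.015,0,0,0,0],
  [0.015,0,0,0,0],
  [0.015,0,0,0,0],
], force=80)

```text
clock: 7.63
position: [0.5762, -0.2182, 0.1362]
ee_rot: [0.707, -0.015, -0.707, -0.015]
ft_force: [0.9, 4.8, 2.0]
grip_width: 0.291
```

step_arm([
  [0.015,0.0034,-0.0001,-0.0008,0],
  [0.015,0.0034,-0.0001,-0.001,0],
  [0.015,0.0033,-0.0001,-0.0011,0],
  [0.015,0.0033,-0.0001,-0.0011,0],
  [0.015,0,0,0,0],
  [0.015,0,0,0,0],
])

```text
clock: 8.13
position: [0.5891, -0.219, 0.132]
ee_rot: [-0.707, 0.015, 0.707, 0.015]
ft_force: [-0.5, 4.3, 3.0]
grip_width: 0.286
```

```bash
cat > ball.py <<'E'
from h import *
from scipy.optimize import least_squares
o=monitor.get_obs();print(o["clock"],o["position"],o["grip_width"])
for cam in ["wrist","side"]:
    p=camera(cam);w=pts(p,p["color"].max(2)<90);x0=o["position"]+[0,0,.02]
    b=w[(np.hypot(*(w-x0)[:,:2].T)<.03)&(abs(w[:,1]-x0[1])<.011)&(w[:,2]>.135-.02)&(w[:,2]<.176)]
    if len(b)>15:
        f=least_squares(lambda c:np.linalg.norm(b-c,axis=1)-.014,x0,loss="soft_l1",f_scale=.001)
        print(cam,len(b),f.x.round(4),np.sqrt((f.fun**2).mean()), np.hypot(f.x[0]-.553,f.x[2]-.06),"turn",1.134+np.arctan2(f.x[0]-.553,f.x[2]-.06))
E
python3 ball.py
```

```text
8.1333 [ 0.58911025 -0.21899222  0.13203337] 0.28597163406625753
wrist 2355 [ 0.5893 -0.2198  0.1525] 0.0010057780763647439 0.09939475297774095 turn 1.5080123612049379
side 49 [ 0.5856 -0.2186  0.1524] 0.0037197807117020794 0.09802237882671797 turn 1.4734386699200959
```

The ball stays centred and the turn is about 1.51 rad. Now on to the stop.

step_arm([
  [0.015,0.0032,-0.0001,-0.0014,0],
  [0.015,0.0032,-0.0001,-0.0015,0],
  [0.015,0.0031,-0.0001,-0.0016,0],
  [0.015,0.003,-0.0001,-0.0017,0],
  [0.015,0.003,-0.0001,-0.0018,0],
  [0.015,0.003,-0.0001,-0.0019,0],
  [0.015,0.002,-0.0001,-0.0014,0],
  [0.015,0.002,-0.0001,-0.0014,0],
  [0.015,0,0,0,0],
  [0.015,0,0,0,0],
])

```text
clock: 9.07
position: [0.6124, -0.2204, 0.1199]
ee_rot: [0.708, -0.015, -0.706, -0.015]
ft_force: [3.2, 2.5, 4.3]
grip_width: 0.176
```

```bash
python3 ball.py
```

```text
9.0667 [ 0.61242421 -0.22043902  0.11992383] 0.17623650228443738
wrist 3003 [ 0.6138 -0.2208  0.158 ] 0.0059658961959469115 0.11533796345255937 turn 1.689093483000208
side 112 [ 0.5886 -0.2182  0.1525] 0.004752547324860951 0.09912346335410645 turn 1.5018017862555095
```

It slipped off near the stop again, probably because the ball rotates out of the pads under load. New approach: push from behind. I'll rise and go back over the ball with the fingers about 16 mm apart, then come down on the robot side. The ball should seat in that notch, with the rod passing through the gap.

step_arm([
  [0.016,0.001,0,0.02,0],
  [0.016,0,0,0.02,0],
  [0.016,0,0,0.025,0],
  [0.016,0,0,0.01,0],
  [0.016,-0.02,0.001,0,0],
  [0.016,-0.025,0.001,0,0],
  [0.016,-0.025,0.001,0,0],
  [0.016,-0.02,0.001,0,0],
  [0.016,0,0,0,0],
  [0.016,0,0,0,0],
], force=40)

```text
clock: 10.0
position: [0.521, -0.2174, 0.194]
ee_rot: [-0.706, 0.016, 0.707, 0.016]
ft_force: [0.2, 1.2, 0.0]
grip_width: 0.189
```

Run:
```python
from h import *
from scipy.optimize import least_squares
o=monitor.get_obs();print(o["clock"],o["position"],o["grip_width"])
for cam in ["wrist","side","top"]:
    p=camera(cam);w=pts(p,p["color"].max(2)<90)
    b=w[(w[:,0]>.565)&(w[:,0]<.635)&(abs(w[:,1]+.22)<.018)&(w[:,2]>.12)&(w[:,2]<.17)]
    if len(b)>15:
        f=least_squares(lambda c:np.linalg.norm(b-c,axis=1)-.014,[.6,-.22,.147],loss="soft_l1",f_scale=.001)
        print(cam,len(b),f.x.round(4),np.sqrt((f.fun**2).mean()), np.hypot(f.x[0]-.553,f.x[2]-.06),"turn",1.134+np.arctan2(f.x[0]-.553,f.x[2]-.06))
    if cam=="side":
        s=pts(p,regions_of(p,"shell_mid")[0]["region"]);print(s.max(0))
        cv2.imwrite("pics/s5.png",cv2.resize(p["color"][170:370,180:400,::-1],(660,600)))
```

```text
10.0 [ 0.52102929 -0.21738705  0.19395643] 0.1889352613305752
wrist 1511 [ 0.5884 -0.2197  0.1529] 0.0004663161857570965 0.09940938807256425 turn 1.4976442373806518
side 183 [ 0.5796 -0.2298  0.1688] 0.005889331718444435 0.11202876625742293 turn 1.3737360948993755
[ 0.72457627 -0.11888765  0.09127486]
top 196 [ 0.5869 -0.2192  0.1524] 0.0053019365728209505 0.09840099373962082 turn 1.4854223204544623
```

View pics/s5.png

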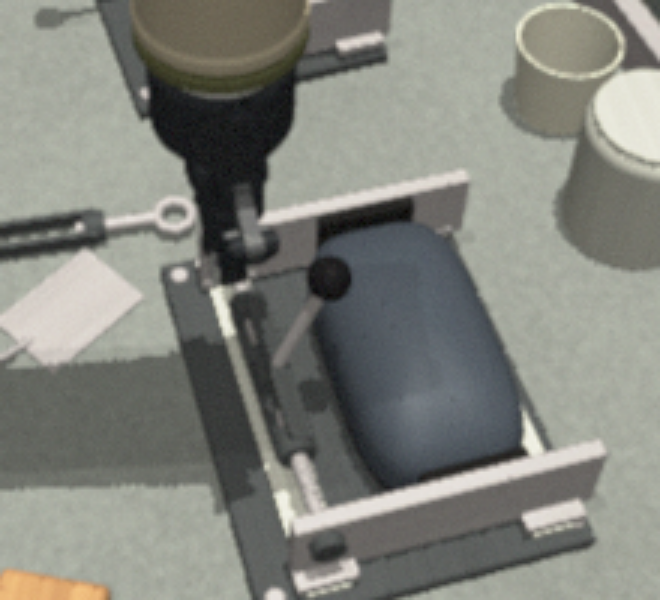

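The lever stands at about 1.50 rad, the shell is seated between the pads, and the fingers are behind the ball. I'll descend and push.

step_arm([
  [0.016,0,-0.001,-0.02,0],
  [0.016,0,-0.001,-0.02,0],
  [0.016,0,0,-0.016,0],
  [0.016,0.012,0,0,0],
  [0.016,0.012,0,0,0],
  [0.016,0.012,0,0,0],
  [0.016,0.007,0,0,0],
  [0.016,0.004,0,-0.001,0],
  [0.016,0.004,0,-0.0015,0],
  [0.016,0.004,0,-0.0015,0],
  [0.016,0,0,0,0],
])

```text
clock: 11.12
position: [0.5776, -0.2184, 0.1338]
ee_rot: [-0.707, 0.015, 0.707, 0.015]
ft_force: [-0.8, 0.3, 0.8]
grip_width: 0.188
```

step_arm([
  [0.016,0.004,0,-0.0015,0],
  [0.016,0.004,0,-0.0018,0],
  [0.016,0.003,0,-0.0018,0],
  [0.016,0,0,0,0],
])

```text
clock: 11.45
position: [0.5881, -0.2188, 0.1287]
ee_rot: [-0.706, 0.016, 0.708, 0.015]
ft_force: [-5.9, -1.8, 0.6]
grip_width: 0.189
```

```bash
cat > ball2.py <<'E'
from h import *
from scipy.optimize import least_squares
o=monitor.get_obs();print(o["clock"],o["position"],o["ft_force"])
for cam in ["wrist","top"]:
    p=camera(cam);w=pts(p,p["color"].max(2)<90)
    b=w[(w[:,0]>.585)&(w[:,0]<.635)&(abs(w[:,1]+.22)<.016)&(w[:,2]>.12)&(w[:,2]<.17)]
    if len(b)>15:
        f=least_squares(lambda c:np.linalg.norm(b-c,axis=1)-.014,[.605,-.22,.147],loss="soft_l1",f_scale=.001)
        print(cam,len(b),f.x.round(4),np.sqrt((f.fun**2).mean()), np.hypot(f.x[0]-.553,f.x[2]-.06),"turn",1.134+np.arctan2(f.x[0]-.553,f.x[2]-.06))
E
python3 ball2.py
```

```text
11.45 [ 0.58805808 -0.21880894  0.1286933 ] [-5.85986627 -1.78278348  0.55340481]
wrist 3156 [ 0.6086 -0.2208  0.1422] 0.006171029528371181 0.09927021921349033 turn 1.7290254197107178
```

The push is working. The turn is about 1.73 rad and the reaction force is rising at the stop. One more small nudge to be sure.

step_arm([
  [0.016,0.002,0,-0.001,0],
  [0.016,0.002,0,-0.001,0],
  [0.016,0,0,0,0],
  [0.016,0,0,0,0],
])

```text
clock: 11.88
position: [0.5894, -0.219, 0.1272]
ee_rot: [-0.705, 0.016, 0.709, 0.016]
ft_force: [-20.8, 2.4, 12.0]
grip_width: 0.189
```

The force has jumped to about 21 N with no further movement, so that is the hard stop. Now back off and up.

step_arm([
  [0.016,-0.005,0,0.002,0],
  [0.016,-0.015,0,0,0],
  [0.016,-0.025,0,0,0],
  [0.016,-0.02,0,0,0],
  [0.016,0,0,0.03,0],
  [0.016,0,0,0.035,0],
  [0.016,-0.03,0,0.03,0],
  [0.016,-0.035,0,0.01,0],
  [0.016,-0.03,0,0,0],
  [0.016,0,0,0,0],
  [0.016,0,0,0,0],
])

```text
clock: 12.8
position: [0.4329, -0.2189, 0.2348]
ee_rot: [0.708, -0.016, -0.706, -0.015]
ft_force: [0.7, 0.1, -0.4]
grip_width: 0.184
```

```bash
python3 ball2.py
python3 - <<'E'
from h import *
p=camera("top")
for q in ["shell_mid","spare_ball","jig_ball"]:
    for d in regions_of(p,q)[:2]:
        w=pts(p,d["region"]);s=w[w[:,2]>.05];print(q,round(d["p"],2),np.median(w,0).round(3),s.mean(0).round(4),w.min(0).round(3),w.max(0).round(3))
a=camera("side");cv2.imwrite("pics/f.png",np.vstack([cv2.resize(p["color"][110:290,250:450],(540,300)),cv2.resize(a["color"][120:370,150:400],(540,300))])[:,:,::-1])
E
```

```text
12.8 [ 0.43289541 -0.21886604  0.23478865] [ 0.68231217  0.10668039 -0.41521263]
top 180 [ 0.6088 -0.2206  0.141 ] 0.002090863502131201 0.09835572718621334 turn 1.7376400556357159
shell_mid 0.97 [ 0.646 -0.211  0.081] [ 0.6461 -0.2151  0.079 ] [ 0.592 -0.314  0.017] [ 0.716 -0.126  0.15 ]
jig_ball 0.63 [ 0.554 -0.217  0.071] [ 0.5609 -0.2175  0.082 ] [ 0.535 -0.278  0.01 ] [ 0.619 -0.155  0.157]
```

View pics/f.png

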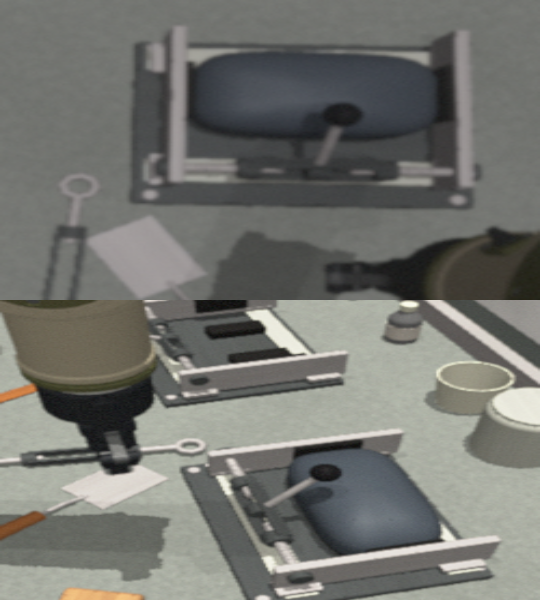

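The lever is over the shell at about 1.74 rad. Both pads grip the shell, which hasn't shifted (top-surface mean 0.646, −0.215 now against 0.645, −0.216 at the start), and the arm is clear.

```bash
python3 -c "
from workcell import ticket; print(ticket.hand_in())"
```

```text
the job is handed in; nothing more can be done
None
```

The shell is clamped: the lever of the loaded jig is over at its stop, and I handed the job in at about 13 s of the 34 s allowed.

**How it went:** I pinched the lever ball and swung it over. The grip slipped off twice, near turns of 1.36 and 1.50 rad, as the load rose once the pads met the shell. I finished by pushing the ball from behind with the fingers about 16 mm apart. At the end it stopped moving and the resisting force rose to about 24 N, which I took as the hard stop. I then backed off.

**Last checks:**
- **Turn:** the top camera puts the ball at (0.609, −0.221, 0.141), about 1.74 rad, after letting go.
- **Shell:** its top-surface mean is within about 2 mm of the start, and it looks level in the pictures.
- **Arm:** it is clear of everything, with under 1 N on the wrist.

**Weak or missing checks:**
- **Empty jig's lever:** the network did not report its ball in the last top picture (nor in the first), so I did not measure it at the end. The arm never went near that jig.
- **Ball fits:** a few fits from partly hidden views disagreed, with residuals of 4–6 mm. I used the fits with small residuals or where two views agreed. The final one had a 2 mm residual and came from the top camera alone.

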